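# Complete a count of tube plugs and shut the counting tray

## Robot

A 7-joint arm with a two-finger parallel gripper is mounted at the origin on the work surface. World frame = base frame: x ahead of the robot, y to its left, z up, the work surface at z = 0. Lengths are in m, angles in rad, forces in N, time in s.
With the tool pointing down it reaches from about 0.4 to 0.85 m from the base axis. Payload 10.4 kg.
Tool frame: the origin (TCP) lies at the very end of the fingers, on their centre line; the grasp point (between the pads) lies 19 mm behind it (manip.grip_depth is the distance from the TCP to the grasp point, in m); z points along the fingers, x is the direction in which the jaws open and shut, and the axes are right-handed (so a half turn about z gives the same grasp; the last joint's range is limited). The gripper opens to 85 mm and grips with 20 to 120 N. Pads are 22 mm wide; open, the fingers measure 114 mm over their backs; the gripper's body (76 mm by 85 mm) begins 54 mm behind the grasp point. The pads swing forward as they close: fully open they stand 13 mm farther back than shut.
Start: joints at [-1.173, 0.332, -0.065, 1.46, 0.022, 1.35, -0.088], TCP at [0.255, 0.571, 0.231] pointing down, gripper open.
Joint ranges: [-2.6, 2.6], [-0.5, 2.12], [-1.47, 1.34], [0.16, 2.42], [-1.27, 4.41], [0.06, 2.06], [-2.6, 2.6]. Speed limits (rad/s): [2.22, 2.22, 2.79, 2.79, 3.14, 3.14, 3.14].

## Interface

Orientations are given as a unit quaternion [x, y, z, w].
In Python, from workcell import manip, cams gives the robot as it stands. The module is installed in compiled form; this text tells all that it offers.
- The arm moves only by the tool move_arm, never from a script. Its arguments are lists of equal length, an entry for each row: "claw": the opening, from 0 (shut) to 1 (fully open); "dp": the shift along the tool's x, y, z as a fraction of full scale, a list of three; "turn": the turn, a rotation vector about the tool's x, y, z as a fraction of full scale, a list of three. A call has 1 to 8 rows; each row shifts and turns the commanded pose from where the row before left it, along the tool's axes as they then stand; what a row does not reach is not made up. Full scale, the value 1, is 200 mm for a shift and 45 degrees for a turn. A row lasts 1/12 s, in which the tool goes at most 41.7 mm and 7.16 degrees, less where a joint would pass 70% of its speed; a pose out of reach is approached as far as the arm can. A call with a number of a shift or a turn outside -1 to 1 is refused whole. A call with a gripper value outside its range is refused whole. The fingers move at their own pace and stop on an object; "grip_force" is the grip in N (left out, the last holds). Time passes only in rows, so rows that do not move let the fingers close. It gives the time, the measured TCP pose, the force and the opening at its end, in the units of the state.
- manip.get_obs(): the state, without advancing time (a new reading comes with each control period).
- cams.camera(name): name is "scene" or "top"; returns the picture (420x560x3 uint8, red, green, blue); there is no depth.
- cams.camera_info(name): a dict with "fx", "fy", "cx", "cy" (pixels), "pose" (4x4, takes a point from camera to world coordinates). Camera axes: x right, y down, z forward; pixel columns grow to the right and rows downward; lengths in m; the calibration is good to about 2 mm. A picture is of the moment at which its call begins. camera_info takes no time and is no camera call.
- manip.hand_in(): hands the job in, once; it reports no verdict.
The state is a dict: "clock": time; "joint_pos": joint angles; "joint_velocities": joint speeds; "tau": joint torques, N m; "position": TCP position; "ee_rot": TCP orientation; "ft_force": force on the tool from outside, world axes, zero at the start; "torque": the same for the moment, N m; "grip_width": opening from 0.0 (shut) to 1.0 (fully open).
Only numpy, scipy, OpenCV 4.12 (cv2) and the standard library are available. Lean on these libraries where they do the work, as an engineer would, in place of code of your own. Each camera call takes 0.05 s, during which the arm holds its last target.

## Task

The order needs three blue tube plugs, and two already lie in the trough of the white counting tray. Sweep the blue plug that is still on the tray's deck into the trough, sliding it along the deck and not picking it up; leave the orange plug on the deck. Then swing the yellow lid fully shut over the trough.

Things in the scene. Friction and masses are not known exactly. Their poses are not given: they have to be found in the camera images.
- tray: White counting tray, fixed, 210 (x) x 235 (y) mm. Origin on the bench under its middle; x along the trough, y from trough to deck. Deck: flat grey, 60 mm high, y -40 to +115 mm, 10 mm rims at its ends and back, open to the trough. Trough: well, inside y -110 to -40, x -100 to +100 mm, floor at 6 mm, walls to 60 mm; two blue plugs (unlisted) already lie near its ends.
- lid (a joint): Yellow flat trough lid, 210 x 76 x 5 mm, 90 g. Hinge line along tray x at tray y -115, z 60 mm (outer rim). 0 rad = shut flat, free edge at tray y -39 mm; pi/2 = upright; starts at 1.75 to 2.05, leaning outwards, away from the deck (stop 2.2). Hinge friction holds it within about 30 degrees of upright; pushed over to below about 0.9 rad it falls shut by itself.
- blue_plug: Blue plastic tube end plug lying flange down on the deck, loose, about 25 g: flange 36 mm diameter, 5 mm high; body above it 31 mm diameter; 16 mm high in all. Origin: centre of its underside, z up. Starts at tray x about -45 or +45 mm, tray y 0 to +40 mm.
- orange_plug: Orange plug of the same shape and size on the deck, beyond the tray's middle from the blue one (either way round), at least 60 mm from it. Not part of the order: stays on the deck. Origin: centre of its underside, z up.
There are look-alikes about, which are no part of the job. Leave any pink look-alike of the orange_plug alone. Leave any pink look-alike of the blue_plug alone.

How it is judged:
By the outcome, as a careful person would: the job done as asked, in the order asked, and still so for the second after the job is handed in, with the robot touching nothing.
It also fails if it takes over 38 s, if anything falls off the work surface, if the arm or the gripper's body presses on something with over 40 N, if the wrist force passes 120 N, or if a joint passes its speed limit or range.

## Working session

There is one attempt and no reset: what is moved stays moved. The work goes in short steps, Python scripts to look and compute and a tool call to move; the robot and the scene stay as the last step left them, time stands still between calls to the robot, and variables do not carry over. Pictures are saved under pics/ and viewed, and the job is handed in when it is done.

Besides the shell and the picture viewer there is one more tool, called after "Call:" in YAML: its name, and indented under it one key for each argument. move_arm: Moves the arm, as the interface text tells. Shift numbers are shares of 200 mm and turn numbers shares of 45 degrees, none past 1 either way. Its arguments: {"type":"object","properties":{"claw":{"type":"array","items":{"type":"number"}},"dp":{"type":"array","items":{"type":"array","items":{"type":"number"}}},"turn":{"type":"array","items":{"type":"array","items":{"type":"number"}}},"grip_force":{"type":"number"}},"required":["claw","dp","turn"]}

```bash
mkdir -p pics; python3 - <<'E'
from workcell import manip,cams
import cv2,numpy as np
for n in("scene","top"):
    im=cams.camera(n); cv2.imwrite(f"pics/{n}0.png",im[:,:,::-1]); i=cams.camera_info(n); print(n,i["fx"],i["cx"],i["cy"],np.round(i["pose"],4).tolist())
o=manip.get_obs();print(o["clock"],o["position"],o["ee_rot"],o["grip_width"],o["ft_force"])
E
```

```text
scene 481.0368376599276 278.12681168859905 207.19905737647684 [[0.007, 0.7756, -0.6312, 1.0118], [0.9999, -0.0113, -0.0027, -0.0144], [-0.0092, -0.6312, -0.7756, 0.6482], [0.0, 0.0, 0.0, 1.0]]
top 531.3890279282413 274.1168563941879 208.58993751230898 [[0.0281, -0.9916, 0.1263, 0.4373], [-0.9993, -0.0245, 0.0296, -0.0233], [-0.0262, -0.1271, -0.9915, 0.8387], [0.0, 0.0, 0.0, 1.0]]
0.1 [0.2551767  0.57018662 0.23060847] [ 8.39187695e-01  5.43841550e-01 -4.95962020e-04  3.67898863e-04] 1.00318488840578 [-0.17673169  0.42777027 -0.79868652]
```

View pics/scene0.png

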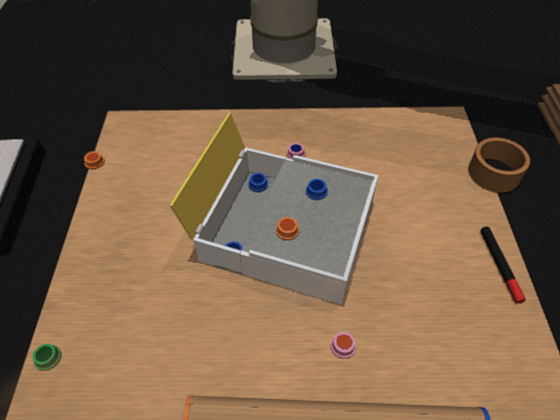

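View pics/top0.png

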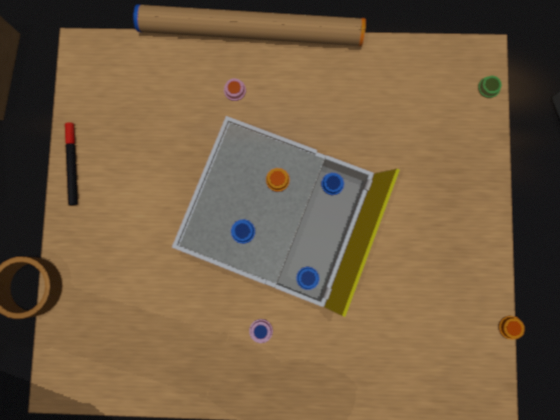

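```bash
cat > h.py <<'E'
from workcell import manip,cams
import cv2,numpy as np
def ray(n,p,z):
    i=cams.camera_info(n);T=np.array(i["pose"]);d=T[:3,:3]@[(p[0]-i["cx"])/i["fx"],(p[1]-i["cy"])/i["fy"],1];o=T[:3,3]
    return o+d*(z-o[2])/d[2]
def proj(n,P):
    i=cams.camera_info(n);T=np.array(i["pose"]);c=T[:3,:3].T@(np.array(P)-T[:3,3]);return np.array([i["fx"]*c[0]/c[2]+i["cx"],i["fy"]*c[1]/c[2]+i["cy"]])
E
python3 - <<'E'
from h import *
for n in("scene","top"):
    im=cv2.imread(f"pics/{n}0.png");hsv=cv2.cvtColor(im,cv2.COLOR_BGR2HSV)
    for nm,lo,hi in(("blue",(100,150,60),(125,255,255)),("orange",(3,190,120),(16,255,255))):
        k,l,s,c=cv2.connectedComponentsWithStats(cv2.inRange(hsv,lo,hi))
        for j in range(1,k):
            if s[j,4]>60: print(n,nm,s[j],c[j].round(1),ray(n,c[j],.07).round(4))
for nm,p,z in(("fl",(228,119),.07),("nl",(176,246),.07),("fr",(371,175),.06),("nr",(325,303),.06),("b_far",(321,155),.06),("b_near",(278,285),.06)):
    print(nm,ray("top",p,z).round(4))
for n,L in(("scene",((377,173,.07),(343,293,.07),(199,240,.06),(246,153,.06))),):
    for a,b,z in L: print(ray(n,(a,b),z).round(4))
im=cv2.imread("pics/top0.png");cv2.imwrite("pics/topz.png",cv2.resize(im[90:330,160:420],None,fx=3,fy=2.5,interpolation=cv2.INTER_CUBIC)[:600])
E
```

```text
scene blue [249 173  19  19 279] [257.7 182. ] [ 0.4881 -0.0491  0.07  ]
scene blue [306 179  21  20 336] [316.4 188.9] [0.5044 0.045  0.07  ]
scene blue [226 242  16   8  74] [234.4 244.9] [ 0.6111 -0.0807  0.07  ]
scene orange [ 86 153  13   8  79] [ 92.  156.4] [ 0.425  -0.3329  0.07  ]
scene orange [279 218  16  13 143] [286.9 224. ] [ 0.5741 -0.0035  0.07  ]
scene orange [337 335  14  14 144] [343.8 341.2] [0.7605 0.0649 0.07  ]
top blue [133   4   6  26  93] [135.1  15.9] [0.8291 0.2223 0.07  ]
top blue [322 173  21  22 356] [332.1 183.4] [ 0.5744 -0.0842  0.07  ]
top blue [232 220  22  23 409] [242.5 231. ] [0.5012 0.0447 0.07  ]
top blue [297 267  22  22 367] [307.3 277.8] [ 0.4365 -0.0507  0.07  ]
top blue [255 326  11  12 104] [260.2 331.4] [0.3592 0.0145 0.07  ]
top orange [229  82  10  11  89] [233.7  86.9] [0.7184 0.0658 0.07  ]
top orange [269 171  17  15 194] [277.2 177.9] [ 0.5808 -0.0036  0.07  ]
top orange [504 321  18  15 203] [513.5 328. ] [ 0.3749 -0.3407  0.07  ]
fl [0.6685 0.0724 0.07  ]
nl [0.4769 0.1407 0.07  ]
fr [ 0.5902 -0.1423  0.06  ]
nr [ 0.4012 -0.0773  0.06  ]
b_far [ 0.6189 -0.0678  0.06  ]
b_near [ 0.4249 -0.0088  0.06  ]
[0.4712 0.1463 0.07  ]
[0.692  0.0702 0.07  ]
[ 0.5946 -0.1354  0.06  ]
[ 0.4109 -0.0715  0.06  ]
```

View pics/topz.png

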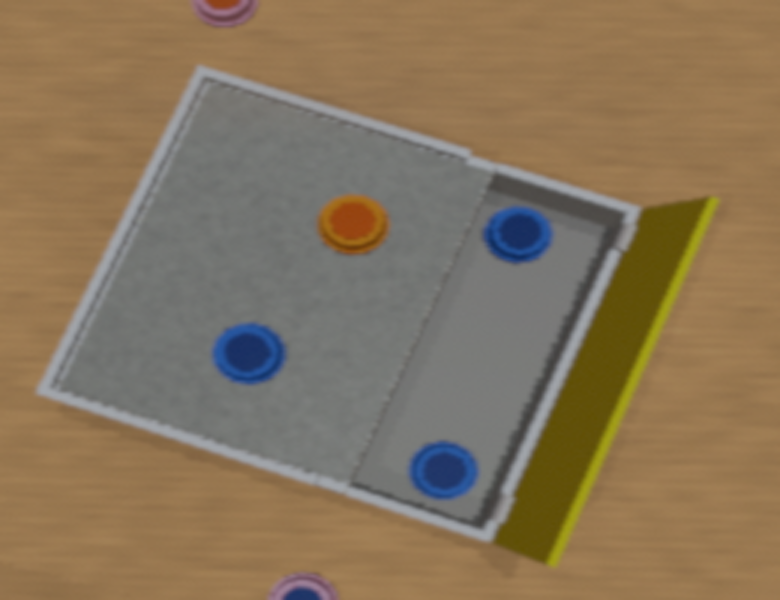

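Call:
move_arm:
  claw: [0.25,0.25,0.25,0.25,0.25,0.25,0.25,0.25]
  dp:
    - [-0.105,0.137,0]
    - [-0.105,0.137,0]
    - [-0.105,0.137,0]
    - [-0.105,0.137,0]
    - [-0.105,0.137,0]
    - [-0.105,0.137,0]
    - [-0.105,0.137,0]
    - [-0.105,0.137,0]
  turn:
    - [0,0,0]
    - [0,0,0]
    - [0,0,0]
    - [0,0,0]
    - [0,0,0]
    - [0,0,0]
    - [0,0,0]
    - [0,0,0]

```text
clock: 0.77
position: [0.3871, 0.3259, 0.2311]
ee_rot: [0.839, 0.544, -0.0, -0.0]
ft_force: [0.3, 0.4, -0.5]
grip_width: 0.25
```

Call:
move_arm:
  claw: [0.25,0.25,0.25,0.25,0.25,0.25,0.25,0.25]
  dp:
    - [-0.105,0.137,0]
    - [-0.105,0.137,0]
    - [-0.105,0.137,0]
    - [-0.105,0.137,0]
    - [-0.105,0.137,0]
    - [-0.105,0.137,0]
    - [-0.105,0.137,0]
    - [-0.105,0.137,0]
  turn:
    - [0,0,0]
    - [0,0,0]
    - [0,0,0]
    - [0,0,0]
    - [0,0,0]
    - [0,0,0]
    - [0,0,0]
    - [0,0,0]

```text
clock: 1.43
position: [0.5185, 0.0831, 0.2312]
ee_rot: [0.839, 0.544, -0.0, -0.0]
ft_force: [0.1, 0.4, -0.3]
grip_width: 0.248
```

Call:
move_arm:
  claw: [0.25,0.25,0.25,0.25,0.25,0.25]
  dp:
    - [0,0,0]
    - [0,0,0]
    - [0,0,0]
    - [0,0,0]
    - [0,0,0]
    - [0,0,0]
  turn:
    - [0,0,0.15]
    - [0,0,0.15]
    - [0,0,0.15]
    - [0,0,0.15]
    - [0,0,0.15]
    - [0,0,0.15]

```text
clock: 1.93
position: [0.518, 0.0847, 0.2309]
ee_rot: [0.976, 0.217, -0.0, -0.0]
ft_force: [0.3, -0.4, 0.3]
grip_width: 0.251
```

Call:
move_arm:
  claw: [0.25,0.25,0.25,0.25,0.25,0.25,0.25,0.25]
  dp:
    - [0,0,0]
    - [0,0,0]
    - [0,0,0]
    - [0,0,0]
    - [0,0,0]
    - [0,0,0]
    - [0,0,0]
    - [0,0,0]
  turn:
    - [0,0,0.15]
    - [0,0,0.15]
    - [0,0,0.15]
    - [0,0,0.15]
    - [0,0,0.15]
    - [0,0,0.15]
    - [0,0,0.1]
    - [0,0,0]

```text
clock: 2.6
position: [0.518, 0.0847, 0.231]
ee_rot: [0.985, -0.172, -0.0, 0.0]
ft_force: [-0.5, 0.3, 0.2]
grip_width: 0.248
```

Call:
move_arm:
  claw: [0.25,0.25,0.25,0.25]
  dp:
    - [0,0,0.18]
    - [0,0,0.18]
    - [0,0,0.18]
    - [0,0,0]
  turn:
    - [0,0,0]
    - [0,0,0]
    - [0,0,0]
    - [0,0,0]

```text
clock: 2.93
position: [0.5141, 0.0839, 0.1171]
ee_rot: [0.986, -0.169, -0.004, 0.002]
ft_force: [-1.9, 0.7, -0.8]
grip_width: 0.251
```

```bash
cat > look.py <<'E'
import sys
from h import *
t=sys.argv[1]
a=cams.camera("scene");b=cams.camera("top")
im=np.hstack([cv2.resize(a[90:310,160:400],(400,366)),cv2.resize(b[90:330,160:420],(400,366))])
cv2.imwrite(f"pics/{t}.png",im[:,:,::-1])
o=manip.get_obs();print(o["clock"],o["position"].round(4),o["ft_force"].round(1))
E
python3 look.py a1
```

```text
3.0333 [0.5177 0.0845 0.1234] [ 0.2 -0.5  0.4]
```

View pics/a1.png

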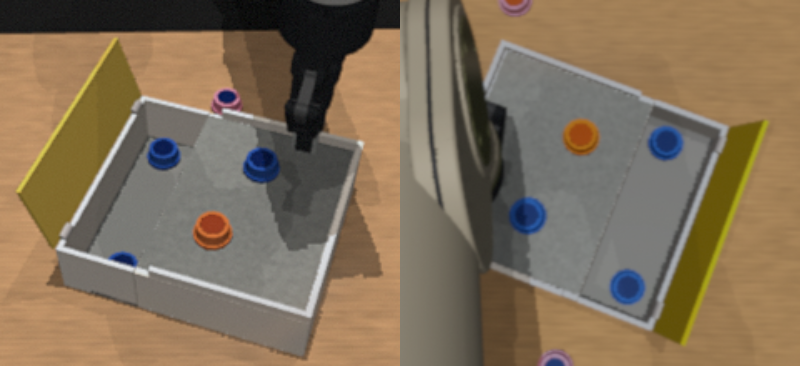

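The left view shows the fingers (about 303,145) just behind the blue plug (262,165) and inside the rims. I'm lowering slowly.

Call:
move_arm:
  claw: [0.25,0.25,0.25,0.25,0.25,0.25,0.25]
  dp:
    - [0,0,0.07]
    - [0,0,0.07]
    - [0,0,0.06]
    - [0,0,0.04]
    - [0,0,0.03]
    - [0,0,0.02]
    - [0,0,0]
  turn:
    - [0,0,0]
    - [0,0,0]
    - [0,0,0]
    - [0,0,0]
    - [0,0,0]
    - [0,0,0]
    - [0,0,0]

```text
clock: 3.62
position: [0.5182, 0.0847, 0.0651]
ee_rot: [0.985, -0.17, -0.0, 0.0]
ft_force: [-0.1, -0.3, -0.4]
grip_width: 0.249
```

```bash
python3 look.py a2
```

```text
3.7167 [0.5185 0.0848 0.0658] [ 0.1  0.8 -0.4]
```

View pics/a2.png

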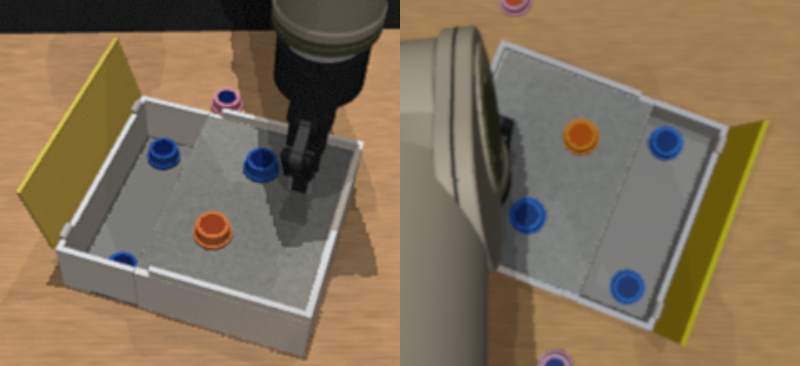

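Call:
move_arm:
  claw: [0.25,0.25,0.25,0.25,0.25,0.25,0.25,0.25]
  dp:
    - [0,0.03,0.01]
    - [0,0.03,0]
    - [0,0.03,0]
    - [0,0.03,0]
    - [0,0.03,0]
    - [0.003,0.03,0]
    - [0.006,0.03,0]
    - [0.006,0.03,0]
  turn:
    - [0,0,0]
    - [0,0,0]
    - [0,0,0]
    - [0,0,0]
    - [0,0,0]
    - [0,0,0]
    - [0,0,0]
    - [0,0,0]

```text
clock: 4.38
position: [0.5049, 0.0379, 0.0634]
ee_rot: [0.985, -0.17, 0.0, -0.0]
ft_force: [-0.3, 0.4, 0.9]
grip_width: 0.253
```

```bash
python3 look.py a3
```

```text
4.4833 [0.5048 0.0372 0.0634] [-0.1  0.7  0.3]
```

View pics/a3.png

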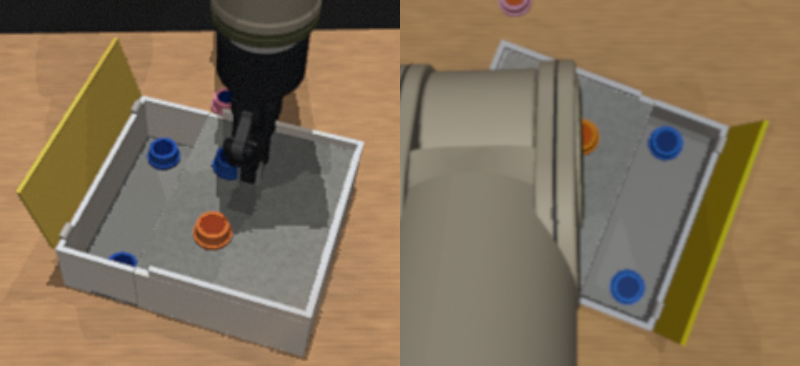

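The plug (about 225,163 in the left view) is sliding ahead of the fingers and the orange plug hasn't moved. I'm continuing the sweep.

Call:
move_arm:
  claw: [0.25,0.25,0.25,0.25,0.25,0.25,0.25]
  dp:
    - [0.008,0.03,0]
    - [0.008,0.03,0]
    - [0.008,0.03,0]
    - [0.008,0.03,0]
    - [0.008,0.03,0]
    - [0.008,0.03,0]
    - [0.008,0.03,0]
  turn:
    - [0,0,0]
    - [0,0,0]
    - [0,0,0]
    - [0,0,0]
    - [0,0,0]
    - [0,0,0]
    - [0,0,0]

```text
clock: 5.07
position: [0.5013, -0.0055, 0.0633]
ee_rot: [0.985, -0.17, -0.0, -0.0]
ft_force: [0.4, 0.3, 0.1]
grip_width: 0.249
```

```bash
python3 look.py a4
```

```text
5.1667 [ 0.5012 -0.0062  0.0633] [ 0.2 -0.3  0.2]
```

View pics/a4.png

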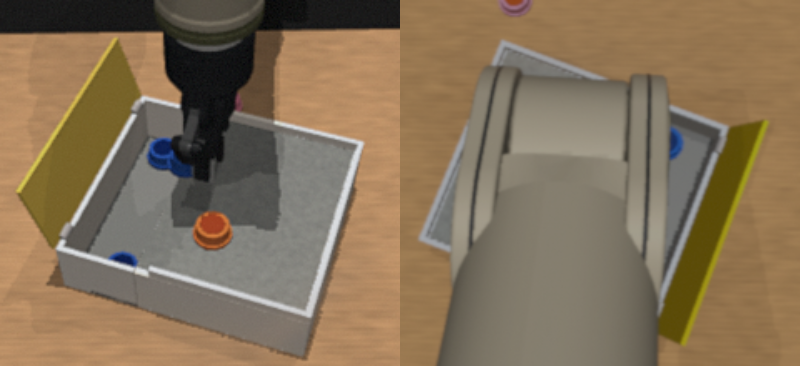

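Call:
move_arm:
  claw: [0.25,0.25,0.25,0.25,0.25,0.25]
  dp:
    - [0.008,0.03,0]
    - [0.006,0.03,0]
    - [0.004,0.03,0]
    - [0,0.02,0]
    - [0,0.01,0]
    - [0,0,0]
  turn:
    - [0,0,0]
    - [0,0,0]
    - [0,0,0]
    - [0,0,0]
    - [0,0,0]
    - [0,0,0]

```text
clock: 5.67
position: [0.4965, -0.0292, 0.0633]
ee_rot: [0.985, -0.171, -0.0, 0.0]
ft_force: [0.2, -0.5, -0.1]
grip_width: 0.247
```

```bash
python3 look.py a5
```

```text
5.7667 [ 0.4967 -0.0285  0.0633] [-0.6  0.7 -0.5]
```

View pics/a5.png

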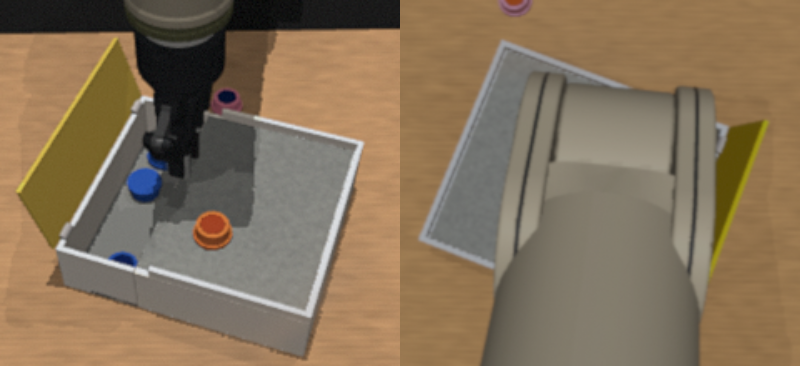

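The blue plug now lies in the trough (144,184 in the left view) and the orange plug is still on the deck. Next I lift, cross above the lid to its outside, and look.

Call:
move_arm:
  claw: [0.25,0.25,0.25,0.25,0.25]
  dp:
    - [0,0,-0.1]
    - [0,0,-0.18]
    - [0,0,-0.18]
    - [0,0,-0.18]
    - [0,0,-0.08]
  turn:
    - [0,0,0]
    - [0,0,0]
    - [0,0,0]
    - [0,0,0]
    - [0,0,0]

```text
clock: 6.18
position: [0.4983, -0.0285, 0.2119]
ee_rot: [0.985, -0.17, 0.003, -0.001]
ft_force: [0.9, 0.2, 0.2]
grip_width: 0.25
```

Call:
move_arm:
  claw: [0.25,0.25,0.25,0.25,0.25,0.25,0.25,0.25]
  dp:
    - [0,0,0]
    - [0.02,0.11,0]
    - [0.02,0.13,0]
    - [0.02,0.13,0]
    - [0.02,0.13,0]
    - [0.02,0.13,0]
    - [0.02,0.11,0]
    - [0,0,0]
  turn:
    - [0,0,0]
    - [0,0,0]
    - [0,0,0]
    - [0,0,0]
    - [0,0,0]
    - [0,0,0]
    - [0,0,0]
    - [0,0,0]

```text
clock: 6.85
position: [0.4681, -0.1805, 0.2068]
ee_rot: [0.985, -0.173, -0.0, 0.001]
ft_force: [-0.1, -0.7, -0.0]
grip_width: 0.25
```

```bash
python3 look.py a6
```

```text
6.95 [ 0.4693 -0.1764  0.2066] [1.3 0.2 0.1]
```

View pics/a6.png

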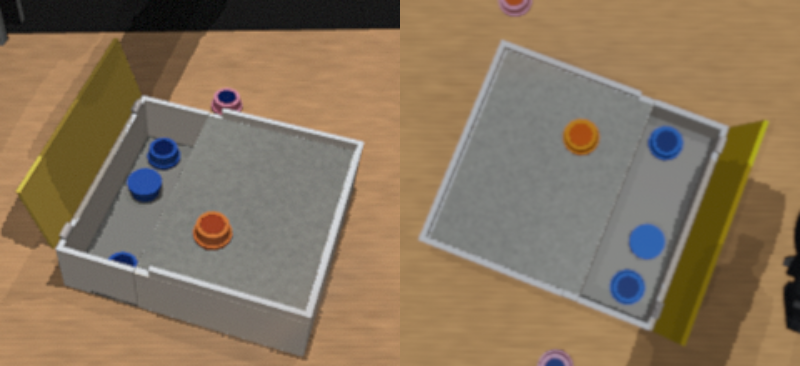

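Three blue plugs are in the trough (right view 666,142; 646,241; 627,287) and orange is on the deck (581,136). The gripper is clear, outside the lid. Next I measure the lid's edge.

```bash
python3 - <<'E'
from h import *
c=np.array([.5342,-.0017]);ex=np.array([.941,-.339]);ey=np.array([.339,.941])
for p in((397,170),(346,314)):
    for z in(.130,.135):
        w=ray("top",p,z)[:2]-c;print(p,z,(w@ex).round(4),(w@ey).round(4))
E
```

```text
(397, 170) 0.13 0.1029 -0.1381
(397, 170) 0.135 0.1016 -0.1375
(346, 314) 0.13 -0.1014 -0.141
(346, 314) 0.135 -0.1013 -0.1404
```

Call:
move_arm:
  claw: [0.25,0.25,0.25,0.25,0.25,0.25]
  dp:
    - [0,0,0.1]
    - [0,0,0.15]
    - [0,0,0.13]
    - [0,0,0.09]
    - [0,0,0.05]
    - [0,0,0]
  turn:
    - [0,0,0]
    - [0,0,0]
    - [0,0,0]
    - [0,0,0]
    - [0,0,0]
    - [0,0,0]

```text
clock: 7.45
position: [0.4686, -0.1746, 0.1012]
ee_rot: [0.986, -0.169, -0.002, 0.0]
ft_force: [-0.1, 0.7, -0.1]
grip_width: 0.252
```

Call:
move_arm:
  claw: [0.25,0.25,0.25,0.25,0.25,0.25,0.25,0.25]
  dp:
    - [0,-0.04,0]
    - [0,-0.04,0]
    - [0,-0.04,0]
    - [0,-0.04,0]
    - [0,-0.04,0]
    - [0,-0.04,0]
    - [0,-0.04,0]
    - [0,-0.04,0]
  turn:
    - [0,0,0]
    - [0,0,0]
    - [0,0,0]
    - [0,0,0]
    - [0,0,0]
    - [0,0,0]
    - [0,0,0]
    - [0,0,0]

```text
clock: 8.12
position: [0.4915, -0.115, 0.1034]
ee_rot: [0.985, -0.17, 0.0, -0.0]
ft_force: [0.4, -1.1, -0.1]
grip_width: 0.253
```

```bash
python3 look.py a7
```

```text
8.2167 [ 0.4916 -0.1142  0.1032] [ 0.3 -0.5 -0. ]
```

View pics/a7.png

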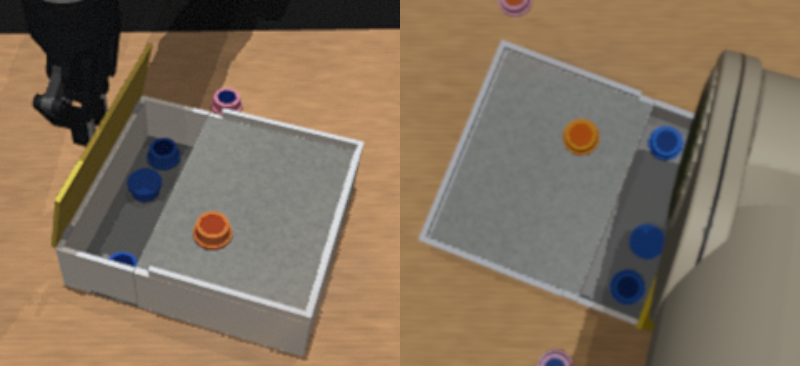

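The lid is about upright and following the fingers. I'm continuing the push.

Call:
move_arm:
  claw: [0.25,0.25,0.25,0.25,0.25,0.25,0.25]
  dp:
    - [0,-0.035,0]
    - [0,-0.035,0]
    - [0,-0.035,0]
    - [0,-0.035,0]
    - [0,-0.035,0]
    - [0,-0.025,0]
    - [0,0,0]
  turn:
    - [0,0,0]
    - [0,0,0]
    - [0,0,0]
    - [0,0,0]
    - [0,0,0]
    - [0,0,0]
    - [0,0,0]

```text
clock: 8.8
position: [0.505, -0.0767, 0.1032]
ee_rot: [0.986, -0.169, 0.0, -0.0]
ft_force: [0.3, 0.6, 0.2]
grip_width: 0.251
```

```bash
python3 look.py a8
```

```text
8.9 [ 0.5045 -0.0781  0.1032] [-0.2 -0.8  0.5]
```

View pics/a8.png

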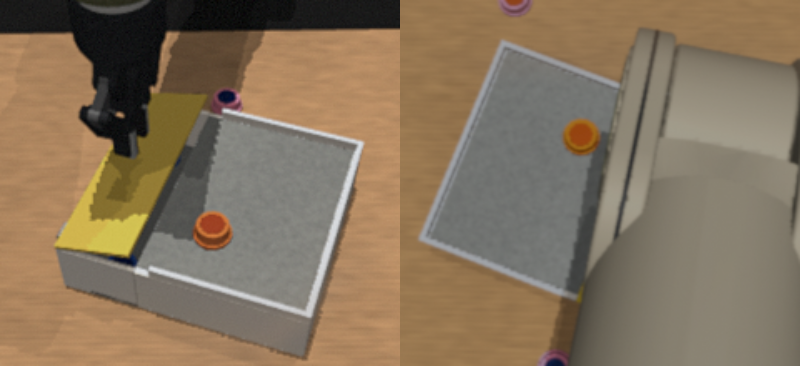

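Call:
move_arm:
  claw: [0.25,0.25,0.25,0.25,0.25,0.25]
  dp:
    - [0,-0.035,0]
    - [0,-0.03,0]
    - [0,0,0]
    - [0,0,0]
    - [0,0,0]
    - [0,0,0]
  turn:
    - [0,0,0]
    - [0,0,0]
    - [0,0,0]
    - [0,0,0]
    - [0,0,0]
    - [0,0,0]

```text
clock: 9.4
position: [0.5088, -0.0661, 0.1033]
ee_rot: [0.985, -0.17, -0.0, 0.0]
ft_force: [1.0, 0.1, 0.2]
grip_width: 0.245
```

```bash
python3 look.py a9
```

```text
9.5 [ 0.5089 -0.0661  0.1033] [ 0.4 -0.  -0.7]
```

View pics/a9.png

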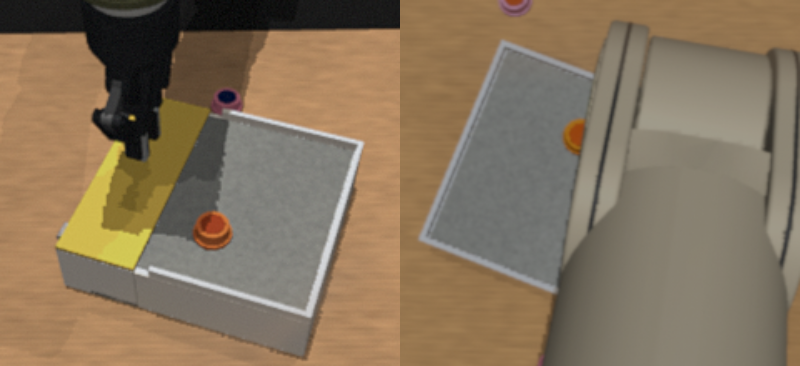

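The lid looks shut. I'll press it lightly from above to confirm it's seated.

Call:
move_arm:
  claw: [0.25,0.25,0.25,0.25,0.25,0.25]
  dp:
    - [0,0,0.04]
    - [0,0,0.05]
    - [0,0,0.04]
    - [0,0,0.03]
    - [0,0,0.01]
    - [0,0,0]
  turn:
    - [0,0,0]
    - [0,0,0]
    - [0,0,0]
    - [0,0,0]
    - [0,0,0]
    - [0,0,0]

```text
clock: 10.0
position: [0.5083, -0.066, 0.0684]
ee_rot: [0.985, -0.17, -0.001, 0.0]
ft_force: [0.6, -0.7, 0.4]
grip_width: 0.249
```

Call:
move_arm:
  claw: [0.25,0.25,0.25]
  dp:
    - [0,0,0.005]
    - [0,0,0.005]
    - [0,0,0]
  turn:
    - [0,0,0]
    - [0,0,0]
    - [0,0,0]

```text
clock: 10.25
position: [0.5091, -0.0659, 0.0674]
ee_rot: [0.985, -0.17, 0.0, -0.0]
ft_force: [0.4, -0.1, 0.8]
grip_width: 0.254
```

Call:
move_arm:
  claw: [0.25,0.25,0.25,0.25]
  dp:
    - [0,0,0.005]
    - [0,0,0.005]
    - [0,0,0.005]
    - [0,0,0]
  turn:
    - [0,0,0]
    - [0,0,0]
    - [0,0,0]
    - [0,0,0]

```text
clock: 10.58
position: [0.5092, -0.0659, 0.0651]
ee_rot: [0.985, -0.17, 0.0, -0.0]
ft_force: [-4.3, -0.1, 10.9]
grip_width: 0.25
```

Contact came at z ≈ 0.065 with 11 N, so the lid is flat. I'm retreating upwards and sideways to look.

Call:
move_arm:
  claw: [0.25,0.25,0.25,0.25,0.25,0.25,0.25]
  dp:
    - [0,0,-0.03]
    - [0,0,-0.1]
    - [0,0,-0.18]
    - [0,0,-0.18]
    - [0,0,-0.15]
    - [0,0,-0.05]
    - [0,0,0]
  turn:
    - [0,0,0]
    - [0,0,0]
    - [0,0,0]
    - [0,0,0]
    - [0,0,0]
    - [0,0,0]
    - [0,0,0]

```text
clock: 11.17
position: [0.5104, -0.066, 0.2053]
ee_rot: [0.985, -0.17, 0.002, -0.001]
ft_force: [-0.4, 0.5, 0.5]
grip_width: 0.252
```

Call:
move_arm:
  claw: [0.25,0.25,0.25,0.25,0.25,0.25,0.25,0.25]
  dp:
    - [0,0.1,0]
    - [0,0.15,0]
    - [0,0.15,0]
    - [0,0.15,0]
    - [0,0.15,0]
    - [0,0.1,0]
    - [0,0,0]
    - [0,0,0]
  turn:
    - [0,0,0]
    - [0,0,0]
    - [0,0,0]
    - [0,0,0]
    - [0,0,0]
    - [0,0,0]
    - [0,0,0]
    - [0,0,0]

```text
clock: 11.83
position: [0.4543, -0.2173, 0.2012]
ee_rot: [0.985, -0.172, -0.001, -0.0]
ft_force: [0.1, 2.0, -0.3]
grip_width: 0.249
```

```bash
python3 look.py b1
```

```text
11.9333 [ 0.4553 -0.2155  0.2015] [ 0.1  0.1 -0.3]
```

View pics/b1.png

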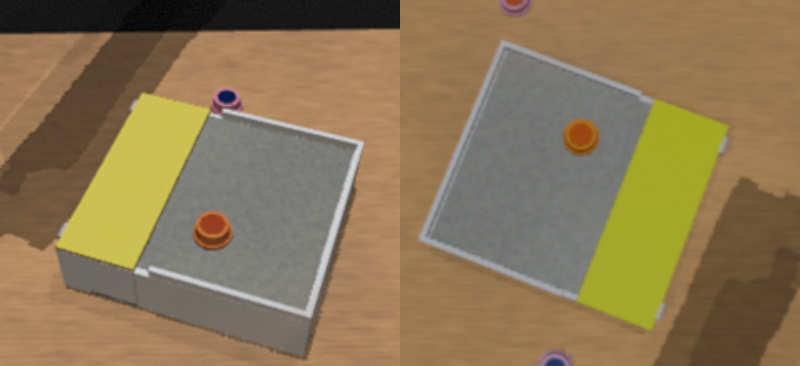

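The lid lies flat over the trough from (652,100) to (655,328) in the right view. Orange is unmoved at (581,136), and the pink look-alikes haven't moved either.

```bash
python3 -c "
from workcell import manip
print(manip.hand_in(),manip.get_obs()['clock'])"
```

```text
the job is handed in; nothing more can be done
the job is handed in; nothing more can be done
```

The job is done and handed in. I slid the blue plug along the deck into the trough with the fingers part-open, then pushed the yellow lid over from outside until it fell shut.

- **Plugs:** a picture taken before closing the lid showed three blue plugs in the trough; the swept one landed upside down. The orange plug stayed where it was on the deck, and the pink look-alikes did not move.
- **Lid:** a light press of about 11 N met it at z ≈ 0.065 m, which is where a shut lid's top should be. The final picture showed it flat over the whole trough.
- **Time:** the last reading before hand-in was about 12 s, with the arm clear of everything.

None of my checks failed or disagreed. The hand-in gave no verdict.

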